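Pack the violet crystal and slide the case lid shut

ROBOT

A 6-joint arm with a two-finger parallel gripper is mounted at the origin on the work surface. World frame = base frame: x ahead of the robot, y to its left, z up, the work surface at z = 0. Lengths are in m, angles in degrees, forces in N, time in s.
With the tool pointing down it reaches from about 0.25 to 0.725 m from the base axis. Payload 9.7 kg.
Tool frame: the origin (TCP) lies midway between the tips of the shut fingers; the grasp point (between the pads) lies 19 mm behind it; z points along the fingers, y is the line along which they close (so a half turn about z gives the same grasp; the last joint's range is limited). The gripper opens to 85 mm and grips with 20 to 120 N. Pads are 22 mm wide; open, the fingers measure 114 mm over their backs; the gripper's body (76 mm by 85 mm) begins 54 mm behind the grasp point. The pads swing forward as they close: fully open they stand 13 mm farther back than shut.
Start: joints at [68.64, 4.979, 10.078, 95.1, 0, 90], TCP at [0.2, 0.512, 0.204] pointing down, gripper open.
Joint ranges: [-179.16, 179.16], [-48.56, 103.87], [-65.8, 70.77], [-126.05, 130.52], [-82.76, 87.17], [-180, 180]. Speed limits (degrees/s): [127.2, 127.2, 147.25, 180, 180, 180].

INTERFACE

Orientations are given as [roll, pitch, yaw] about the fixed x, y, z axes, in that order (R = Rz(yaw) Ry(pitch) Rx(roll)).
In Python, from workcell import readout, imaging, bot, spotter gives the robot as it stands.
- The arm moves only by the shell command python3 -m jog 'ROWS' [FORCE]. ROWS is JSON, a list of rows, each an object with "rotation": the turn, a rotation vector about the world's x, y, z in degrees, a list of three; "translation": the shift along the world's x, y, z in mm, a list of three; "grip": the finger opening in mm, from 0 to 85.4. In form: [{"rotation": [wx, wy, wz], "translation": [dx, dy, dz], "grip": grip}, ...]. A call has 1 to 20 rows; each row is the pose to reach, as a shift and turn from the pose commanded when the call began; what a row does not reach only later rows make up. A row lasts 1/10 s, in which the tool goes at most 50 mm and 8.59 degrees, less where a joint would pass 70% of its speed; a pose out of reach is approached as far as the arm can. A call with a gripper value outside its range is refused whole. The fingers move at their own pace and stop on an object; FORCE is the grip in N (left out, the last holds). Time passes only in rows, so rows that repeat a pose let the fingers close. It gives the time, the measured TCP pose, the force, the opening and the grip force at its end, in the units of the state.
- readout.get_obs(): the state, without advancing time (a new reading comes with each control period).
- imaging.camera(name): name is "scene" or "top"; returns (picture, depth): 420x560x3 uint8, red, green, blue; 420x560 float32, m along the optical axis (not along the pixel's ray), 0 where there is no reading.
- imaging.camera_info(name): a dict with "vertical_fov" (degrees; the focal length in pixels is half the picture's height over the tangent of half this angle, whatever the lens; pixels are square), "cx", "cy" (the principal point, pixels), "k1" (the pictures are not rectified: a ray, as slopes to the right and down, at radius r is drawn at 1 + k1 r^2 times it, then the intrinsics apply), "extrinsics" (4x4, takes a point from camera to world coordinates). Camera axes: x right, y down, z forward; pixel columns grow to the right and rows downward; lengths in m; the calibration is good to about 2 mm. A picture is of the moment at which its call begins. camera_info takes no time and is no camera call.
- bot.job_done(): hands the job in; it is judged then, once.
Trained networks look in the newest picture that a camera, given by its name, has taken for a name from the list of things; names that differ only in an ending like _2 or _b are one class to them, and where a whole thing is asked for, a point or a joint stands for the part that bears it (a point fixed in the world has none). Each returns a list of dicts, best first, with "confidence" (0 to 1); they miss things now and then, are a little off and sometimes report something else, mostly with a low value. They report only what shows in the picture. A call takes as long as a camera call. They do not tell look-alikes from the thing itself.
- spotter.spot_in(camera, target): "box" ([centre column, centre row, width, height] in pixels, round what is visible of it).
- spotter.mark_of(camera, target): "uv" ([column, row] in pixels: a listed point, or the origin of a listed thing).
The state is a dict: "time": time; "q": joint angles; "qd": joint speeds; "joint_efforts": joint torques, N m; "ee_pos": TCP position; "tcp_rot": TCP orientation; "wrist_force": force on the tool from outside, world axes, zero at the start; "torque": the same for the moment, N m; "opening": finger opening in m; "grasp_force": force on a finger pad.
Only numpy, scipy, OpenCV 4.12 (cv2) and the standard library are available. Lean on these libraries where they do the work, as an engineer would, in place of code of your own. Each camera call takes 0.05 s, during which the arm holds its last target. There are 200 camera calls.

TASK

Gently lay the violet crystal point flat in the large padded compartment of the black case, lengthwise and level. Then take the white sliding lid, enter it at the case's open mouth with its finger bar at the trailing end, and slide it along the grooves under the metal lips until it is fully home against the rear wall. Leave the other crystals, the bead dish, the pink tower and the jar where they stand.

Things in the scene. Friction and masses are not known exactly. Their poses are not given: they have to be found in the camera images.
- case: black open-topped case, 152 (its x) x 125 (its y) x 54 mm high, fixed, left or right on the table, turned up to 30 degrees. Origin: centre of its underside. The lid travels along its +x. Rear wall (the stop): inner face x = +70 mm, 53 mm high. Rails with tops at z = 40 mm, |y| 49 to 62 mm, carry the lid. A 32 mm high divider (x 42 to 46) parts off a strip of glued-in beads
- compartment (a point): centre of the large blue-padded compartment's floor: case x = -14 mm, z = 7 mm. The compartment is 112 mm long (case x) and 98 mm wide, open from above; the lid later runs 33 mm above this floor
- mouth (a point): middle of the case's mouth (x = -76 mm) at rail height, z = 40 mm; it roughly faces the robot and the front wall is only this high, so the lid passes over it. From here to x = -52 mm the rails are open from above, between low guides that flare out from |y| 57 to about 64 mm (tops z = 52)
- lips (a point): front end of the grooves (case x = -40 mm, z = 48.5 mm, on the centre line). Each groove is 8.5 mm high (z 40 to 48.5) and closed at the side at |y| = 56.5 mm; aluminium lips, top z = 53.5 mm, cover |y| 49 to 62 mm from x = -40 to +70 mm, with an upturned nose (to z = 58) at x -52 to -40
- bar_home (a point): where the middle of the lid's finger bar is when the lid is fully home: case x = -58 mm, z = 60 mm (lid origin then at case x = -3 mm, z = 40 mm)
- lid: white flat sliding lid, 146 long (its x) x 110 wide (its y) x 6 mm thick, mass about 130 g, lying flat, underside down; enters the case with its +x end first. Origin: centre of its underside. A black finger bar stands on it near its trailing (-x) end: 14 mm (x) x 50 mm (y), top 34 mm above the underside
- lid_bar (a point): middle of the lid's finger bar: 55 mm to -x of the lid's origin, 20 mm above its underside
- violet: octagonal faceted crystal point lying on one of its flats, violet, 96 mm long, 30 mm over the flats (tall and wide), mass about 160 g; 74 mm straight shaft from x = -48 to +26 mm, then a 22 mm point towards its +x. Origin: under the middle of its length, on the underside (z = 15 mm below its axis). The one to pack
- violet_center (a point): point on the violet crystal's axis at mid-length, 15 mm above its underside
- green: octagonal faceted crystal point lying on one of its flats, green, 96 mm long, 30 mm over the flats (tall and wide), mass about 160 g; 74 mm straight shaft from x = -48 to +26 mm, then a 22 mm point towards its +x. Origin: under the middle of its length, on the underside (z = 15 mm below its axis). Leave alone
- amber: octagonal faceted crystal point lying on one of its flats, amber-orange, 96 mm long, 30 mm over the flats (tall and wide), mass about 160 g; 74 mm straight shaft from x = -48 to +26 mm, then a 22 mm point towards its +x. Origin: under the middle of its length, on the underside (z = 15 mm below its axis). Leave alone
- dish: low white dish of violet beads, 84 mm across, 27 mm high with the beads; origin under its centre. Leave alone
- tower: upright pink stone tower, 40 mm across at the foot, 72 mm high, easily tipped, standing in the middle; origin under its centre. Leave alone
- jar: green glass jar, 64 mm across, 100 mm high, at the back; origin under its centre. Leave alone
- polish: brown polish bottle, 56 mm across, 150 mm high, fixed at the left; origin under its centre. An obstacle
- tin: steel tin, 72 mm across, 85 mm high, fixed at the right; origin under its centre. An obstacle
There are look-alikes about, which are no part of the job. What is shaped like the lid but green is not meant. Of the things that look like the violet, the larger one is meant.

How it is judged:
By the outcome, as a careful person would: the job done as asked, in the order asked, and still so for the second after the job is handed in, with the robot touching nothing.
It also fails if it takes over 69 s, if anything falls off the work surface, if the arm or the gripper's body presses on something with over 40 N, if the wrist force passes 120 N, or if a joint passes its speed limit or range.

## Working session

There is one attempt and no reset: what is moved stays moved. The work goes in short steps, Python scripts to look and compute and a shell command to move; the robot and the scene stay as the last step left them, time stands still between calls to the robot, and variables do not carry over. Pictures are saved under pics/ and viewed, at most 10 in all, crops included, and the job is handed in when it is done.

```bash
ls; mkdir -p pics; cat > h.py <<'E'
import numpy as np, cv2
from workcell import readout, imaging, bot, spotter
def cam(n):
    p,d=imaging.camera(n); return p,d,imaging.camera_info(n)
def world(info,u,v,depth):
    f=210/np.tan(np.radians(info['vertical_fov']/2))
    xd=(np.asarray(u,float)-info['cx'])/f; yd=(np.asarray(v,float)-info['cy'])/f
    x,y=xd.copy(),yd.copy()
    for _ in range(20):
        s=1+info['k1']*(x*x+y*y); x=xd/s; y=yd/s
    P=np.stack([x*depth,y*depth,depth+0*x,np.ones_like(x)],-1)
    return (P@np.array(info['extrinsics']).T)[...,:3]
def cloud(info,d):
    v,u=np.mgrid[0:d.shape[0],0:d.shape[1]]
    return world(info,u,v,d)
E
python3 - <<'E'
from h import *
for n in('top','scene'):
    p,d,i=cam(n); cv2.imwrite(f'pics/{n}0.png',cv2.cvtColor(p,cv2.COLOR_RGB2BGR)); np.savez(n+'0.npz',p=p,d=d)
    print(n,i['vertical_fov'],i['k1'],np.round(i['extrinsics'],3).tolist())
    for t in('violet_center','lid','lid_bar','mouth','compartment','case'):
        print(t,[(np.round(a['uv']).tolist(),round(a['confidence'],2)) for a in spotter.mark_of(n,t)])
s=readout.get_obs();print(s['time'],s['ee_pos'],s['tcp_rot'])
E
```

```text
pics
top 57.44992802424851 -0.023336634322805326 [[-0.005, -0.997, 0.077, 0.458], [-1.0, 0.003, -0.027, 0.009], [0.027, -0.078, -0.997, 1.001], [0.0, 0.0, 0.0, 1.0]]
violet_center [([256.0, 161.0], 0.74), ([382.0, 241.0], 0.52), ([189.0, 195.0], 0.31)]
lid [([184.0, 174.0], 0.91), ([120.0, 308.0], 0.84), ([258.0, 161.0], 0.56)]
lid_bar [([191.0, 194.0], 0.84), ([130.0, 324.0], 0.79)]
mouth [([325.0, 203.0], 0.77), ([255.0, 163.0], 0.7)]
compartment [([334.0, 181.0], 0.62)]
case [([333.0, 174.0], 0.59)]
scene 52.48546977765117 -0.06442933002240836 [[0.406, 0.769, -0.493, 1.113], [0.914, -0.339, 0.224, -0.265], [0.005, -0.541, -0.841, 1.008], [0.0, 0.0, 0.0, 1.0]]
violet_center [([308.0, 244.0], 0.69), ([166.0, 223.0], 0.51)]
lid [([354.0, 118.0], 0.71), ([366.0, 212.0], 0.63)]
lid_bar [([346.0, 195.0], 0.75), ([340.0, 105.0], 0.71)]
mouth [([228.0, 227.0], 0.9)]
compartment [([229.0, 256.0], 0.94), ([202.0, 211.0], 0.25)]
case [([230.0, 264.0], 0.64)]
0.7 [0.20030126 0.51222675 0.20379897] [ 1.79999191e+02 -1.31028700e-03  1.58642292e+02]
```

View pics/top0.png

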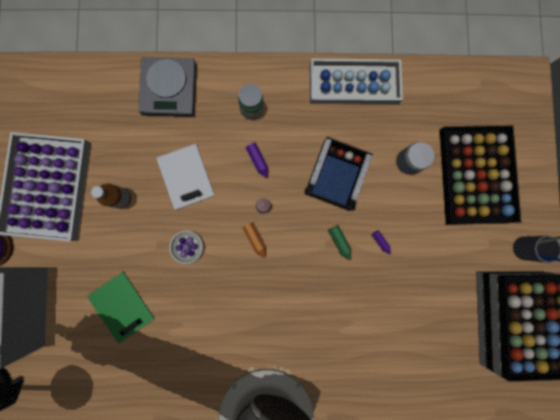

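View pics/scene0.png

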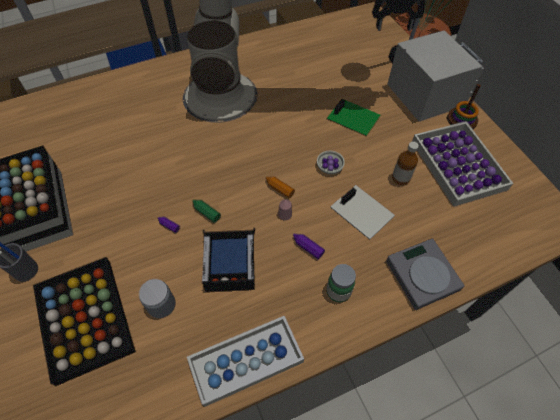

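The top view shows two violet crystals: a larger one at (258,160) and a smaller one at (382,242). The larger fits the description, so I'll measure both. The white lid is at (186,177), the green decoy lid at (120,308) and the case at (340,173), with its mouth towards the robot.

```bash
cat > m.py <<'E'
from h import *
import sys
def fit(n,sfx='0'):
    z=np.load(n+sfx+'.npz'); p,d=z['p'],z['d']; i=imaging.camera_info(n); W=cloud(i,d)
    hsv=cv2.cvtColor(p,cv2.COLOR_RGB2HSV); return p,d,i,W,hsv
def comps(mask,minA=60):
    k,l,s,c=cv2.connectedComponentsWithStats(mask.astype(np.uint8)); return [(l==j,s[j],c[j]) for j in range(1,k) if s[j,4]>=minA]
if __name__=='__main__':
  for n in('top','scene'):
    p,d,i,W,h=fit(n); x,y,z=W[...,0],W[...,1],W[...,2]
    ok=(d>0)&(x>.2)&(x<.75)&(abs(y)<.45)
    print(n,'table z',np.median(z[ok]))
    for m,s,c in comps(ok&(h[...,0]>125)&(h[...,0]<150)&(h[...,1]>120)&(z<.06)):
        q=W[m]; q=q[q[:,2]>.012]
        if len(q)<20: continue
        r=cv2.minAreaRect((q[:,:2]*1000).astype(np.float32)); print('violet',c.round(),len(q),'c',np.round(r[0],1),np.round(r[1],1),round(r[2],1),'mean',(q.mean(0)*1e3).round(1),'zmax',np.percentile(q[:,2],95).round(4))
    for m,s,c in comps(ok&(h[...,1]<50)&(h[...,2]>120)&(z<.05),400):
        q=W[m]; r=cv2.minAreaRect((q[:,:2]*1000).astype(np.float32)); print('white',c.round(),s,'c',np.round(r[0],1),np.round(r[1],1),round(r[2],1),'zmed',np.median(q[:,2]).round(4))
    for t,u in(('blue',ok&(h[...,0]>100)&(h[...,0]<125)&(h[...,1]>70)&(z<.045)),('caseHi',ok&(z>.025)&(z<.07)&(x>.38)&(y<-.02)&(y>-.26))):
      for m,s,c in comps(u,400):
        q=W[m]; r=cv2.minAreaRect((q[:,:2]*1000).astype(np.float32)); print(t,c.round(),s,'c',np.round(r[0],1),np.round(r[1],1),round(r[2],1),'zmed',np.median(q[:,2]).round(4))
  a=np.load('top0.npz')['p']
  A=cv2.resize(a[125:215,230:300],None,fx=5,fy=5); B=cv2.resize(a[217:267,350:410],None,fx=5,fy=5)
  o=np.zeros((450,650,3),np.uint8); o[:450,:350]=A; o[:250,350:]=B; cv2.imwrite('pics/viol.png',o[...,::-1])
  C=cv2.resize(a[125:225,140:240],None,fx=4,fy=4,interpolation=2); D=cv2.resize(a[125:225,290:390],None,fx=4,fy=4,interpolation=2)
  cv2.imwrite('pics/case.png',np.hstack([C,D])[...,::-1])
E
python3 m.py
```

```text
top table z 0.0004951492599869489
violet [257. 159.] 309 c [650.3  20.4] [90.4 25.8] 25.8 mean [653.   22.6  28. ] zmax 0.0324
violet [381. 242.] 153 c [ 437.7 -298. ] [62.4 17. ] 36.7 mean [ 439.2 -296.2   20. ] zmax 0.0243
white [184. 175.] [ 156  144   58   66 2242] c [612.7 213.2] [149.2 112.9] 19.8 zmed 0.006
blue [336. 180.] [ 311  154   50   52 1578] c [ 599.1 -179.6] [101.2 118.2] 67.5 zmed 0.007
caseHi [341. 171.] [ 304  137   66   73 1240] c [ 614.4 -184. ] [136.2 150.9] 69.6 zmed 0.0504
scene table z -0.0006585549382085443
violet [169. 224.] 138 c [ 440.6 -303.8] [66.4 20.4] 35.7 mean [ 444.5 -302.8   19.2] zmax 0.0238
violet [309. 245.] 329 c [653.9  15.1] [89.6 28.5] 25.7 mean [661.   15.6  25. ] zmax 0.0309
white [364. 213.] [ 331  185   63   53 1520] c [612.8 208. ] [147.3 110.7] 20.3 zmed 0.0044
blue [228. 256.] [ 210  237   38   39 1281] c [ 600.9 -186.8] [ 94.8 119.1] 70.2 zmed 0.0061
caseHi [228. 260.] [ 202  227   53   61 1211] c [ 614.  -188.8] [135.7 155.7] 69.4 zmed 0.0478
```

View pics/viol.png

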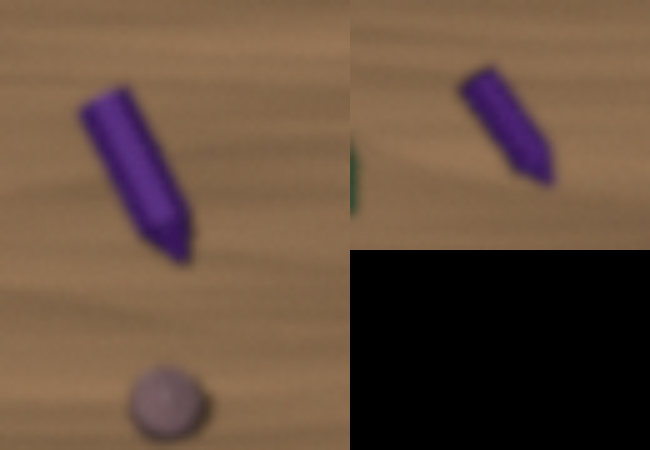

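View pics/case.png

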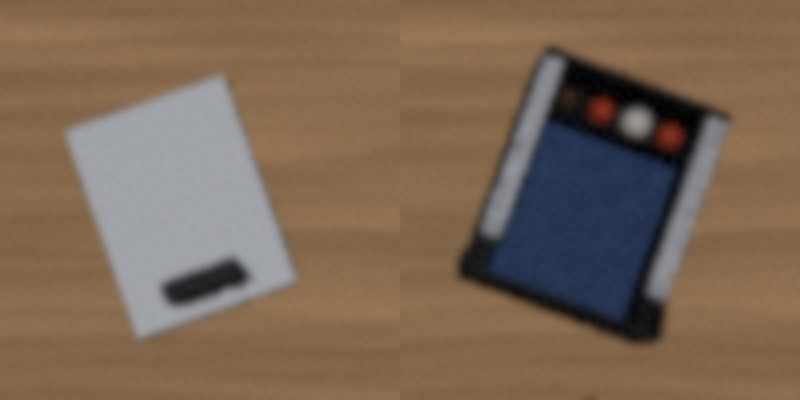

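The crop confirms the choice: the crystal at (258,160) measures about 95 x 28 mm, while the other at (382,242) is about 65 x 19 mm and so the decoy. The lid (yaw ≈ +20°, bar towards the robot) and the case (yaw ≈ -20°, mouth towards the robot) are also clear. I'll move over the large violet.

```bash
python3 -m jog '[{"rotation":[0,0,8],"translation":[30,-40,0],"grip":85},{"rotation":[0,0,16],"translation":[60,-75,0],"grip":85},{"rotation":[0,0,24],"translation":[92,-112,0],"grip":85},{"rotation":[0,0,32],"translation":[125,-148,0],"grip":85},{"rotation":[0,0,40],"translation":[158,-184,0],"grip":85},{"rotation":[0,0,47],"translation":[190,-218,0],"grip":85},{"rotation":[0,0,47],"translation":[224,-252,0],"grip":85},{"rotation":[0,0,47],"translation":[258,-286,0],"grip":85},{"rotation":[0,0,47],"translation":[292,-320,0],"grip":85},{"rotation":[0,0,47],"translation":[326,-354,0],"grip":85},{"rotation":[0,0,47],"translation":[360,-388,0],"grip":85},{"rotation":[0,0,47],"translation":[394,-423,0],"grip":85},{"rotation":[0,0,47],"translation":[428,-458,0],"grip":85},{"rotation":[0,0,47],"translation":[456,-492,0],"grip":85},{"rotation":[0,0,47],"translation":[456,-492,0],"grip":85},{"rotation":[0,0,47],"translation":[456,-492,0],"grip":85}]'
cat > caselid.py <<'E'
from m import *
def lips(n,sfx='0'):
    p,d,i,W,h=fit(n,sfx); x,y,z=W[...,0],W[...,1],W[...,2]
    ok=(d>0)&(x>.45)&(x<.75)&(y<-.08)&(y>-.3)&(z>.044)&(z<.064)&(h[...,1]<60)&(h[...,2]>90)
    out=[]
    for m,s,c in comps(ok,80):
        q=W[m]; r=cv2.minAreaRect((q[:,:2]*1000).astype(np.float32)); mu=q.mean(0)*1e3
        v=np.linalg.svd(q[:,:2]-q[:,:2].mean(0))[2][0]; v*=np.sign(v[0])
        print(n,'lip',c.round(),len(q),np.round(r[0],1),np.round(r[1],1),'yaw',np.degrees(np.arctan2(v[1],v[0])).round(2),'z',np.median(q[:,2]).round(4),mu.round(1))
if __name__=='__main__':
  for n in('top','scene'): lips(n)
  print(np.round(readout.get_obs()['q'],1))
E
python3 caselid.py
```

```text
time: 2.3
ee_pos: [0.6566, 0.0192, 0.2026]
tcp_rot: [180.0, -0.1, -154.5]
wrist_force: [-0.2, 0.9, 0.1]
opening: 0.0846
grasp_force: 0.0
top lip [320. 161.] 257 [ 642.8 -136.6] [ 13.7 121.9] yaw -20.81 z 0.053 [ 642.4 -136.2   53. ]
top lip [362. 177.] 262 [ 602.  -240.4] [ 14.1 122.8] yaw -20.88 z 0.0533 [ 601.8 -239.9   53.3]
scene lip [249. 256.] 150 [ 642.8 -139.9] [ 10.6 120.8] yaw -22.19 z 0.0528 [ 640.2 -140.7   52.6]
scene lip [206. 258.] 211 [ 603.2 -243.8] [ 13. 120.] yaw -19.96 z 0.0529 [ 601.8 -242.8   52.7]
[  1.7  20.7  28.6  97.9   0.  -23.9]
```

```bash
python3 -m jog '[{"rotation":[0,0,0],"translation":[0,0,-45],"grip":85},{"rotation":[0,0,0],"translation":[0,0,-90],"grip":85},{"rotation":[0,0,0],"translation":[0,0,-130],"grip":85},{"rotation":[0,0,0],"translation":[0,0,-160],"grip":85},{"rotation":[0,0,0],"translation":[0,0,-180],"grip":85},{"rotation":[0,0,0],"translation":[0,0,-192],"grip":85},{"rotation":[0,0,0],"translation":[0,0,-198],"grip":85},{"rotation":[0,0,0],"translation":[0,0,-198],"grip":60},{"rotation":[0,0,0],"translation":[0,0,-198],"grip":45},{"rotation":[0,0,0],"translation":[0,0,-198],"grip":38},{"rotation":[0,0,0],"translation":[0,0,-198],"grip":34},{"rotation":[0,0,0],"translation":[0,0,-198],"grip":25},{"rotation":[0,0,0],"translation":[0,0,-198],"grip":20},{"rotation":[0,0,0],"translation":[0,0,-198],"grip":20},{"rotation":[0,0,0],"translation":[0,0,-198],"grip":20},{"rotation":[0,0,0],"translation":[0,0,-198],"grip":20}]' 40
```

```text
time: 3.9
ee_pos: [0.6563, 0.0202, 0.0057]
tcp_rot: [180.0, -0.0, -154.4]
wrist_force: [0.2, -0.7, 0.3]
opening: 0.02
grasp_force: 0.0
```

The fingers shut to 20 mm with no force, so there is no crystal between them. I'll look.

```bash
python3 - <<'E'
from h import *
o=[]
for n,(r,c) in(('top',(110,200)),('scene',(190,250))):
    p,d,i=cam(n); np.savez(n+'1.npz',p=p,d=d); o.append(cv2.resize(p[r:r+100,c:c+100] if n=='top' else p[r:r+100,c:c+100],None,fx=4,fy=4,interpolation=2))
cv2.imwrite('pics/grip1.png',np.hstack(o)[...,::-1])
E
```

```text
(no output)
```

View pics/grip1.png

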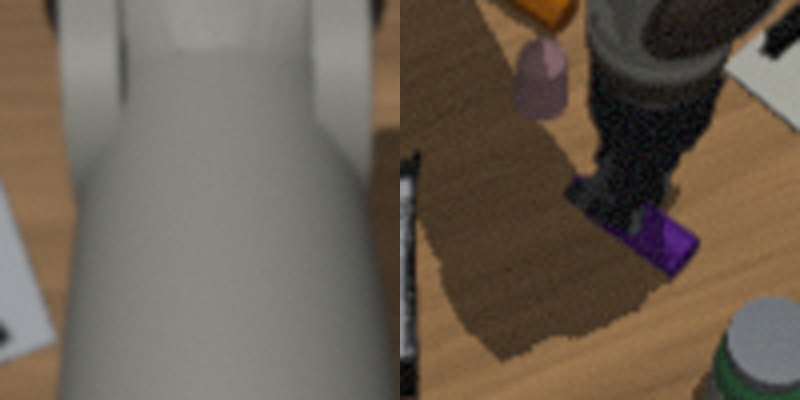

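```bash
python3 - <<'E'
from m import *
for s in '01':
    p,d,i,W,h=fit('scene',s)
    for m,st,c in comps((d>0)&(h[...,0]>125)&(h[...,0]<150)&(h[...,1]>120)&(W[...,2]<.06)&(W[...,1]>-.1)&(W[...,0]>.6)&(W[...,1]<.1),15):
        q=W[m]; q=q[q[:,2]>.012]; e=q[q[:,2]>.024]
        r=cv2.minAreaRect((q[:,:2]*1000).astype(np.float32)); print(s,c.round(),len(q),np.round(r[0],1),np.round(r[1],1),round(r[2],1),'x',(q.min(0)*1e3).round(),(q.max(0)*1e3).round(),'top',(e.mean(0)*1e3).round(1) if len(e) else 0)
o=readout.get_obs(); print(o['opening'],o['grasp_force'],o['wrist_force'],o['time'],o['ee_pos'])
p,d,i,W,h=fit('scene','1')
m=(d>0)&(W[...,2]<.05)&(W[...,2]>.004)&(W[...,0]>.6)&(W[...,0]<.7)&(abs(W[...,1]-.02)<.07)&(h[...,2]<90)&(h[...,1]<110)
c,s=np.cos(np.radians(25.6)),np.sin(np.radians(25.6))
q=W[m]-[.6563,.0202,0]; a=q[:,0]*c+q[:,1]*s; b=-q[:,0]*s+q[:,1]*c
print('finger pts along/across/z',[np.round(np.percentile(t*1e3,[2,10,50,90,98]),1).tolist() for t in(a,b,q[:,2])])
p2=cv2.resize(p[215:275,280:350],None,fx=10,fy=10,interpolation=2);cv2.imwrite('pics/g1b.png',p2[...,::-1])
E
```

```text
0 [309. 245.] 329 [653.9  15.1] [89.6 28.5] 25.7 x [613.  -8.  12.] [699.  45.  33.] top [660.2  18.7  27.9]
1 [314. 250.] 168 [673.  21.] [50.7 36.8] 22.1 x [649.   0.  12.] [699.  45.  42.] top [678.2  27.6  28.2]
0.019925507499388942 0.0 [-0.61418352 -0.15141678  0.27552934] 4.0 [0.65630826 0.02020953 0.00576195]
finger pts along/across/z [[-48.7, -14.5, 6.9, 34.6, 40.2], [-21.4, -17.5, -7.4, 12.8, 14.2], [6.9, 9.4, 29.9, 46.1, 48.5]]
```

View pics/g1b.png

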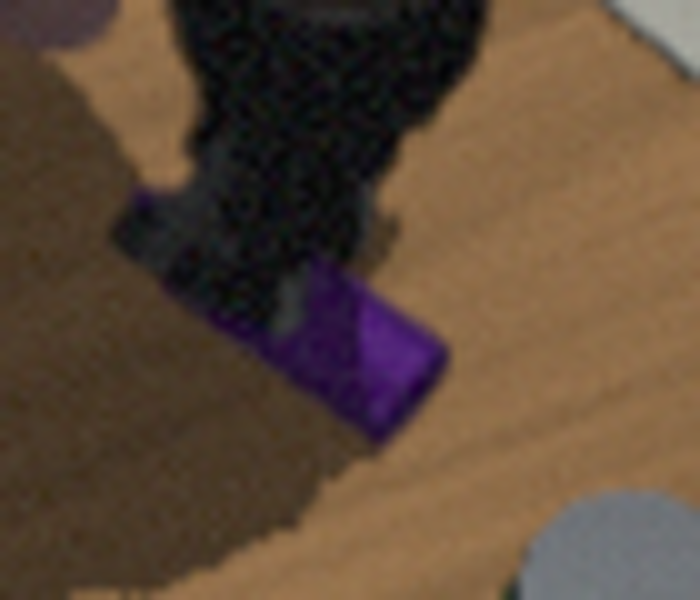

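```bash
python3 - <<'E'
from m import *
p,d,i,W,h=fit('scene','1')
c,s=np.cos(np.radians(25.6)),np.sin(np.radians(25.6))
for v in range(228,254,2):
    o=[]
    for u in (296,300,304,308,312,316):
        q=W[v,u]-[.6563,.0202,0]; o.append('%3d %3d %3d |'%((q[0]*c+q[1]*s)*1e3,(-q[0]*s+q[1]*c)*1e3,q[2]*1e3))
    print(v,*o)
E
```

```text
228 -64  24   0 |  -5 -39 146 |   4 -37 155 |  13 -35 163 |  22 -31 167 |  28 -24 166 |
230 -60  19   0 |  -3 -42 144 |   5 -38 148 |   9 -27 139 |  15 -19 135 |   9   9  90 |
232 -56  15  -2 |  -2 -42 136 |   7 -41 146 |   9 -27 129 |  17 -21 130 |   8  11  77 |
234 -11 -46 121 |   1 -47 136 |   7 -40 135 |   9 -25 117 |  16 -18 115 |   9  11  68 |
236  -3 -56 133 |   3 -49 133 |  -5 -19  81 |   8 -22 102 |  15 -16 102 |  10  10  59 |
238  -2 -57 128 |   2 -48 120 |  -1 -25  85 |   9 -24  96 |   1   7  43 |   9  13  44 |
240   1 -62 128 |   8 -56 129 |   3 -32  89 |   9 -22  83 |  -1  13  21 |   0  30   0 |
242   4 -65 126 |  11 -59 126 |  10 -40  99 |  10 -23  76 |   4   4  29 |   4  25   0 |
244 -32 -13   0 |  10 -57 114 |  10 -40  89 |   7 -17  52 |   8   0  29 |  15   8  25 |
246 -29 -17  -2 | -17 -16   9 |  10 -38  75 |   8 -17  43 |  12  -4  29 |  19   3  26 |
248 -25 -22  -2 | -16 -16   0 |  -4 -16  15 |   5 -11  20 |  15  -8  27 |  23  -3  30 |
250 -21 -28   0 | -13 -20  -1 |  -5 -13  -1 |   8 -15  17 |  17 -10  22 |  26  -6  28 |
252 -18 -31  -2 |  -9 -26   0 |  -1 -19   0 |   9 -16   9 |  19 -12  16 |  29  -9  25 |
```

```bash
python3 -m jog '[{"rotation":[0,0,0],"translation":[0,0,0],"grip":50},{"rotation":[0,0,0],"translation":[0,0,0],"grip":50},{"rotation":[0,0,0],"translation":[0,0,0],"grip":50},{"rotation":[0,0,0],"translation":[0,0,0],"grip":50}]'
python3 - <<'E'
from m import *
p,d,i=cam('scene'); np.savez('scene2.npz',p=p,d=d)
p,d,i,W,h=fit('scene','2')
c,s=np.cos(np.radians(25.6)),np.sin(np.radians(25.6))
for v in range(226,262,2):
    o=[]
    for u in (292,296,300,304,308,312,316):
        q=W[v,u]-[.6563,.0202,0]; o.append('%3d %3d %3d |'%((q[0]*c+q[1]*s)*1e3,(-q[0]*s+q[1]*c)*1e3,q[2]*1e3))
    print(v,*o)
p2=cv2.resize(p[205:275,270:350],None,fx=8,fy=8,interpolation=2);cv2.imwrite('pics/g2.png',p2[...,::-1])
E
```

```text
time: 4.4
ee_pos: [0.6563, 0.0202, 0.0058]
tcp_rot: [180.0, 0.0, -154.4]
wrist_force: [-0.2, -0.1, 0.1]
opening: 0.05
grasp_force: 0.0
226 -76  22   0 | -68  29   0 |  -6 -38 153 |   4 -37 164 |  14 -36 174 |  21 -31 176 |  27 -23 172 |
228 -72  17   0 | -64  24   0 |  -6 -38 145 |   3 -36 154 |  14 -35 163 |  21 -29 164 |  28 -24 166 |
230 -69  13  -3 | -62  22  -6 |  -3 -41 141 |   5 -38 148 |   9 -27 138 |  16 -21 138 |   0  23  62 |
232 -65   8  -3 | -57  15  -2 |  -1 -44 139 |   7 -40 145 |   8 -25 126 |  17 -21 130 |   1  23  52 |
234 -12 -60 139 |  -4 -55 140 |   2 -49 140 |   7 -39 134 |   9 -25 117 |  15 -17 113 |   1  24  42 |
236  -8 -64 139 |  -2 -57 137 |   3 -49 132 |   2 -31 108 |  11 -27 112 | -16  34  -3 |  -7  40  -1 |
238  -6 -67 135 |   0 -61 137 |   4 -50 126 |   3 -32 100 |  12 -29 106 | -12  29  -2 |  -3  35  -1 |
240  -6 -66 125 |   4 -66 137 |  10 -57 132 |   1 -27  80 |  14 -30 100 |  -1  14  19 |   0  31  -1 |
242  -9 -62 107 |   6 -68 134 |  10 -58 125 |   7 -36  89 |  -3  -1  28 |   4   5  28 |   3  26  -3 |
244 -13 -57  84 |   4 -65 116 |  10 -56 111 |  
[... 170 characters left out ...]
-3 | -24 -23   0 |  10 -55  90 |   6 -32  51 |   5 -12  21 |  15  -8  28 |  23  -2  29 |
250 -29 -35   0 | -21 -27  -1 | -13 -20   0 |   7 -32  42 |   8 -16  19 |  17 -11  24 |  26  -6  27 |
252 -24 -40   1 | -17 -32   0 |  -8 -26   2 |  -1 -18   0 |   8 -15   7 |  21 -15  23 |  29  -9  24 |
254 -21 -44   0 | -13 -37   0 |  -6 -29  -2 |   2 -22  -1 |  10 -16   0 |  22 -15  12 |  33 -14  26 |
256 -17 -49   1 | -10 -41  -1 |  -1 -35   0 |   5 -27  -1 |  14 -21   0 |  22 -14   0 |  35 -16  20 |
258 -14 -52  -1 |  -5 -47   2 |   1 -39   0 |   9 -31  -2 |  17 -25   0 |  25 -18  -2 |  36 -16   9 |
260 -10 -58   0 |  -3 -49  -2 |   5 -43   0 |  12 -35  -3 |  22 -31   3 |  28 -22  -2 |  36 -15  -3 |
```

View pics/g2.png

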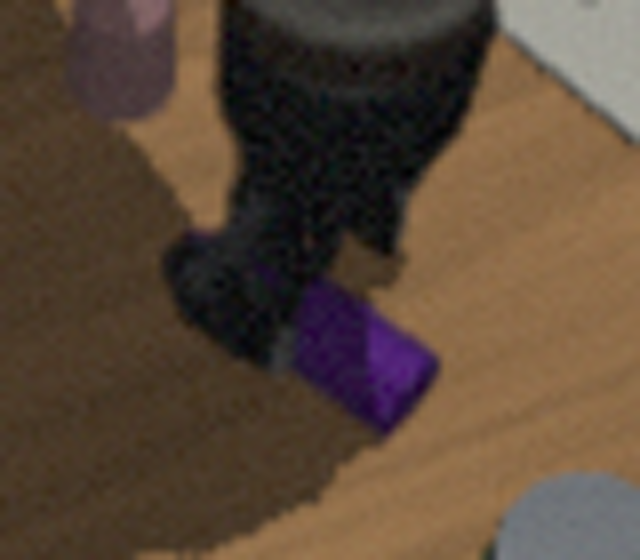

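The near fingertip ends near z ≈ 40 mm, although the reported TCP is 6 mm. So the tips sit well above the reported height, and at 20 mm opening they passed over the crystal. I'll lower carefully, watching the force.

```bash
python3 -m jog '[{"rotation":[0,0,0],"translation":[0,0,-4],"grip":60},{"rotation":[0,0,0],"translation":[0,0,-8],"grip":60},{"rotation":[0,0,0],"translation":[0,0,-10],"grip":60},{"rotation":[0,0,0],"translation":[0,0,-10],"grip":60}]'
python3 - <<'E'
from m import *
p,d,i=cam('scene'); np.savez('scene3.npz',p=p,d=d)
p,d,i,W,h=fit('scene','3')
c,s=np.cos(np.radians(25.6)),np.sin(np.radians(25.6))
for v in range(232,262,1):
    o=[]
    for u in (300,302,304,306,316,318):
        q=W[v,u]-[.6563,.0202,0]; o.append('%3d %3d %3d |'%((q[0]*c+q[1]*s)*1e3,(-q[0]*s+q[1]*c)*1e3,q[2]*1e3))
    print(v,*o)
print(readout.get_obs()['q'])
E
```

```text
time: 4.85
ee_pos: [0.6559, 0.0202, -0.0049]
tcp_rot: [180.0, -0.1, -154.4]
wrist_force: [-0.1, -0.0, 0.6]
opening: 0.0599
grasp_force: 0.0
232  -3 -40 132 |   0 -37 132 |   5 -37 138 |   9 -35 140 |  -2  29  41 |   3  30  46 |
233  -1 -43 132 |   1 -39 132 |   6 -38 135 |   9 -34 134 |  -1  28  38 |   4  28  45 |
234   0 -44 130 |   3 -42 133 |   8 -40 136 |   9 -34 130 |  -1  29  32 |   3  30  36 |
235   0 -45 129 |   4 -42 129 |   8 -40 131 |   9 -33 122 |   0  27  31 |   5  29  34 |
236   2 -48 129 |  -5 -27  92 |   8 -40 127 |   8 -32 115 |  -7  40   0 |   5  29  29 |
237   3 -49 128 |  -3 -30  94 |  -1 -25  90 |   3 -23  92 |  -4  36   1 |  -1  42  -2 |
238   2 -48 120 |  -1 -34  97 |   2 -31  97 |   5 -26  93 |  -4  37  -4 |   0  40  -2 |
239   4 -49 119 |   0 -34  93 |   4 -33  97 |   7 -29  96 |  -1  32   0 |   2  36   0 |
240 -24  -9  25 |   1 -36  92 |   5 -35  96 |  10 -32  98 |   0  31  -2 |   5  32   1 |
241   7 -53 119 | -18  -7  25 |   5 -34  89 |  11 -34  96 |   1  30  -4 |   6  32  -1 |
242  11 -59 127 | -16 -10  26 |   7 -36  89 |  11 -34  92 |   2  28  -5 |   8  2
[... 1078 characters left out ...]
2 |   0 -27  -3 |   4 -25   0 |   8 -22   0 |  32 -12  15 |  38 -12  24 |
256  -2 -34  -1 |   1 -30  -1 |   6 -28   0 |   8 -22  -4 |  35 -16  19 |  40 -14  23 |
257   0 -36  -1 |   4 -33   0 |   8 -31   1 |  11 -26  -1 |  35 -15  12 |  40 -14  17 |
258   0 -37  -3 |   5 -35  -2 |  10 -33   0 |  12 -27  -4 |  34 -12   1 |  39 -12   8 |
259   3 -41   0 |   7 -37  -1 |  11 -33  -2 |  15 -31   0 |  34 -12  -4 |  38  -9  -3 |
260   5 -43  -1 |   9 -40   0 |  14 -38   3 |  17 -33  -1 |  37 -16  -1 |  40 -11  -3 |
261   5 -44  -5 |  11 -43   1 |  15 -38  -1 |  19 -36   0 |  39 -19   0 |  42 -14  -2 |
[ 1.76623601e+00  2.04261323e+01  5.19698172e+00  7.48019136e+01
 -3.97421910e-04 -2.38773083e+01]
```

The tips are about 28 mm above the table at a reported -5 mm, so there is a constant height offset of about 25 mm. I'll lower another 17 mm and close.

```bash
python3 -m jog '[{"rotation":[0,0,0],"translation":[0,0,-6],"grip":60},{"rotation":[0,0,0],"translation":[0,0,-12],"grip":60},{"rotation":[0,0,0],"translation":[0,0,-17],"grip":60},{"rotation":[0,0,0],"translation":[0,0,-17],"grip":45},{"rotation":[0,0,0],"translation":[0,0,-17],"grip":38},{"rotation":[0,0,0],"translation":[0,0,-17],"grip":34},{"rotation":[0,0,0],"translation":[0,0,-17],"grip":30},{"rotation":[0,0,0],"translation":[0,0,-17],"grip":25},{"rotation":[0,0,0],"translation":[0,0,-17],"grip":20},{"rotation":[0,0,0],"translation":[0,0,-17],"grip":20}]' 40
```

```text
time: 5.9
ee_pos: [0.6566, 0.0202, -0.0207]
tcp_rot: [-180.0, 0.0, -154.4]
wrist_force: [-0.0, 0.1, 5.0]
opening: 0.0289
grasp_force: 40.7
```

```bash
python3 -m jog '[{"rotation":[0,0,0],"translation":[0,0,10],"grip":20},{"rotation":[0,0,0],"translation":[0,0,35],"grip":20},{"rotation":[0,0,0],"translation":[0,0,70],"grip":20},{"rotation":[0,0,0],"translation":[0,0,100],"grip":20},{"rotation":[0,0,-6],"translation":[-6,-25,100],"grip":20},{"rotation":[0,0,-13],"translation":[-13,-57,100],"grip":20},{"rotation":[0,0,-20],"translation":[-20,-89,100],"grip":20},{"rotation":[0,0,-27],"translation":[-28,-120,100],"grip":20},{"rotation":[0,0,-34],"translation":[-35,-152,100],"grip":20},{"rotation":[0,0,-41],"translation":[-42,-180,100],"grip":20},{"rotation":[0,0,-46.6],"translation":[-48,-198,100],"grip":20},{"rotation":[0,0,-46.6],"translation":[-48,-205,100],"grip":20},{"rotation":[0,0,-46.6],"translation":[-48,-205,90],"grip":20},{"rotation":[0,0,-46.6],"translation":[-48,-205,80],"grip":20},{"rotation":[0,0,-46.6],"translation":[-48,-205,80],"grip":20}]'
python3 - <<'E'
from m import *
p,d,i=cam('scene'); np.savez('scene4.npz',p=p,d=d); p,d,i,W,h=fit('scene','4')
for m,st,c in comps((d>0)&(h[...,0]>125)&(h[...,0]<150)&(h[...,1]>120)&(W[...,1]<-.1)&(W[...,1]>-.27)&(W[...,0]>.5),15):
    q=W[m]; r=cv2.minAreaRect((q[:,:2]*1000).astype(np.float32)); print(c.round(),len(q),np.round(r[0],1),np.round(r[1],1),round(r[2],1),(q.min(0)*1e3).round(),(q.max(0)*1e3).round())
C=cv2.resize(p[195:300,180:320],None,fx=5,fy=5,interpolation=2);cv2.imwrite('pics/h4.png',C[...,::-1])
E
```

```text
time: 7.4
ee_pos: [0.6075, -0.1834, 0.0562]
tcp_rot: [-180.0, -0.2, 159.2]
wrist_force: [0.1, 0.2, -1.4]
opening: 0.0291
grasp_force: 40.0
[226. 248.] 312 [ 618.1 -188.8] [30.5 62.4] 70.6 [ 586. -213.    7.] [ 651. -173.  155.]
```

View pics/h4.png

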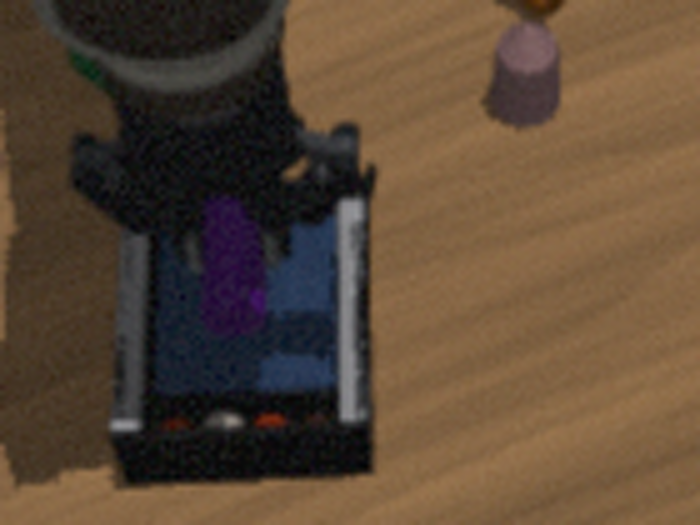

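The crystal hangs level and lengthwise over the padded compartment, between the lips. Lowering it.

```bash
python3 -m jog '[{"rotation":[0,0,0],"translation":[0,0,-25],"grip":20},{"rotation":[0,0,0],"translation":[0,0,-45],"grip":20},{"rotation":[0,0,0],"translation":[0,0,-58],"grip":20},{"rotation":[0,0,0],"translation":[0,0,-66],"grip":20},{"rotation":[0,0,0],"translation":[0,0,-69],"grip":20},{"rotation":[0,0,0],"translation":[0,0,-71],"grip":20},{"rotation":[0,0,0],"translation":[0,0,-72],"grip":20},{"rotation":[0,0,0],"translation":[0,0,-72],"grip":20}]'
```

```text
time: 8.25
ee_pos: [0.6087, -0.1849, -0.0126]
tcp_rot: [180.0, 0.1, 159.0]
wrist_force: [0.2, 0.3, -1.9]
opening: 0.0294
grasp_force: 40.0
```

```bash
python3 -m jog '[{"rotation":[0,0,0],"translation":[0,0,-0.6],"grip":20},{"rotation":[0,0,0],"translation":[0,0,-1.2],"grip":20},{"rotation":[0,0,0],"translation":[0,0,-1.2],"grip":20}]'
python3 -m jog '[{"rotation":[0,0,0],"translation":[0,0,0],"grip":30},{"rotation":[0,0,0],"translation":[0,0,0],"grip":34},{"rotation":[0,0,0],"translation":[0,0,0],"grip":40},{"rotation":[0,0,0],"translation":[0,0,0],"grip":44},{"rotation":[0,0,0],"translation":[0,0,0],"grip":44},{"rotation":[0,0,0],"translation":[0,0,8],"grip":44},{"rotation":[0,0,0],"translation":[0,0,30],"grip":44},{"rotation":[0,0,0],"translation":[0,0,70],"grip":44},{"rotation":[0,0,0],"translation":[0,0,110],"grip":44},{"rotation":[0,0,0],"translation":[0,0,160],"grip":44},{"rotation":[0,0,0],"translation":[0,0,200],"grip":60}]'
```

```text
time: 8.55
ee_pos: [0.6084, -0.1848, -0.0143]
tcp_rot: [180.0, 0.0, 159.0]
wrist_force: [-1.0, 0.3, -0.6]
opening: 0.0289
grasp_force: 40.0
time: 9.65
ee_pos: [0.6083, -0.1848, 0.1893]
tcp_rot: [180.0, 0.1, 159.0]
wrist_force: [0.7, 0.2, 0.7]
opening: 0.0572
grasp_force: 0.0
```

The crystal is released. I'll check its placement and measure the lid bar while moving to it.

```bash
python3 -m jog '[{"rotation":[0,0,-7],"translation":[-5,45,0],"grip":60},{"rotation":[0,0,-14],"translation":[-11,92,0],"grip":60},{"rotation":[0,0,-21],"translation":[-17,139,0],"grip":60},{"rotation":[0,0,-28],"translation":[-23,186,0],"grip":60},{"rotation":[0,0,-35],"translation":[-29,233,0],"grip":60},{"rotation":[0,0,-42],"translation":[-35,280,0],"grip":60},{"rotation":[0,0,-49],"translation":[-41,327,0],"grip":60},{"rotation":[0,0,-49],"translation":[-47,370,0],"grip":60},{"rotation":[0,0,-49],"translation":[-47,377,0],"grip":60},{"rotation":[0,0,-49],"translation":[-47,377,0],"grip":60}]'
python3 - <<'E'
from m import *
for n in('top','scene'):
    p,d,i,W,h=fit(n,'0'); x,y,z=W[...,0],W[...,1],W[...,2]
    for m,st,c in comps((d>0)&(z>.014)&(z<.05)&(abs(x-.561)<.06)&(abs(y-.19)<.06)&(h[...,2]<100),15):
        q=W[m]; t=q[q[:,2]>.026]; r=cv2.minAreaRect((t[:,:2]*1000).astype(np.float32)); print(n,'bar',c.round(),len(t),np.round(r[0],1),np.round(r[1],1),round(r[2],1),np.percentile(q[:,2],95))
    for m,st,c in comps((d>0)&(h[...,1]<60)&(h[...,2]>100)&(z<.02)&(z>-.005)&(abs(x-.61)<.13)&(abs(y-.21)<.13),400):
        q=W[m]; print(n,'lid',cv2.minAreaRect((q[:,:2]*1000).astype(np.float32)),q[:,:2].mean(0)*1e3)
p,d,i=cam('scene'); np.savez('scene5.npz',p=p,d=d); p,d,i,W,h=fit('scene','5')
for m,st,c in comps((d>0)&(h[...,0]>125)&(h[...,0]<150)&(h[...,1]>120)&(W[...,1]<-.1)&(W[...,1]>-.27)&(W[...,0]>.5),15):
    q=W[m]; q=q[q[:,2]>.018]; r=cv2.minAreaRect((q[:,:2]*1000).astype(np.float32)); t=q[q[:,2]>.031]; print('crystal',c.round(),len(q),np.round(r[0],1),np.round(r[1],1),round(r[2],1),np.percentile(q[:,2],[5,50,95]).round(3))
    A=np.c_[t[:,:2]-t[:,:2].mean(0),np.ones(len(t))]; print('slope',np.linalg.lstsq(A,t[:,2],rcond=None)[0].round(3))
E
```

```text
time: 10.65
ee_pos: [0.5611, 0.1935, 0.186]
tcp_rot: [180.0, 0.0, 110.2]
wrist_force: [0.1, -0.1, 0.6]
opening: 0.0602
grasp_force: 0.0
top bar [191. 195.] 115 [559.6 191.9] [14.2 48.7] 20.1 0.03683281679536456
top lid ((612.83056640625, 213.1798553466797), (150.47052001953125, 113.3924331665039), 19.995656967163086) [614.78856321 212.82738288]
scene bar [348. 195.] 81 [561.  189.1] [15.3 51.5] 22.3 0.03471144166350382
scene lid ((612.9258422851562, 207.67193603515625), (147.00904846191406, 111.60065460205078), 19.878463745117188) [621.43233848 208.26107423]
crystal [229. 257.] 356 [ 606.8 -186.6] [ 28.9 103.1] 69.4 [0.025 0.032 0.037]
slope [-0.008 -0.017  0.034]
```

```bash
python3 -m jog '[{"rotation":[0,0,0],"translation":[0,-2,-45],"grip":60},{"rotation":[0,0,0],"translation":[0,-2,-90],"grip":60},{"rotation":[0,0,0],"translation":[0,-2,-130],"grip":60},{"rotation":[0,0,0],"translation":[0,-2,-160],"grip":60},{"rotation":[0,0,0],"translation":[0,-2,-180],"grip":60},{"rotation":[0,0,0],"translation":[0,-2,-190],"grip":55},{"rotation":[0,0,0],"translation":[0,-2,-197],"grip":50},{"rotation":[0,0,0],"translation":[0,-2,-197],"grip":35},{"rotation":[0,0,0],"translation":[0,-2,-197],"grip":25},{"rotation":[0,0,0],"translation":[0,-2,-197],"grip":18},{"rotation":[0,0,0],"translation":[0,-2,-197],"grip":12},{"rotation":[0,0,0],"translation":[0,-2,-197],"grip":8},{"rotation":[0,0,0],"translation":[0,-2,-197],"grip":5},{"rotation":[0,0,0],"translation":[0,-2,-197],"grip":5}]' 60
```

```text
time: 12.1
ee_pos: [0.5621, 0.1905, -0.0101]
tcp_rot: [179.9, 0.0, 110.0]
wrist_force: [0.0, -0.2, 5.0]
opening: 0.0127
grasp_force: 59.5
```

```bash
python3 -m jog '[{"rotation":[0,0,0],"translation":[0,0,6],"grip":5},{"rotation":[0,0,0],"translation":[0,0,30],"grip":5},{"rotation":[0,0,0],"translation":[0,0,65],"grip":5},{"rotation":[0,0,0],"translation":[-5,0,95],"grip":5},{"rotation":[0,0,-2],"translation":[-15,-20,95],"grip":5},{"rotation":[0,0,-6],"translation":[-28,-50,95],"grip":5},{"rotation":[0,0,-11],"translation":[-41,-85,95],"grip":5},{"rotation":[0,0,-16],"translation":[-55,-120,95],"grip":5},{"rotation":[0,0,-21],"translation":[-69,-155,95],"grip":5},{"rotation":[0,0,-26],"translation":[-83,-190,95],"grip":5},{"rotation":[0,0,-31],"translation":[-97,-225,95],"grip":5},{"rotation":[0,0,-36],"translation":[-111,-260,95],"grip":5},{"rotation":[0,0,-40],"translation":[-120,-290,95],"grip":5},{"rotation":[0,0,-41],"translation":[-124,-306,95],"grip":5},{"rotation":[0,0,-41],"translation":[-124,-311,95],"grip":5},{"rotation":[0,0,-41],"translation":[-124,-311,85],"grip":5},{"rotation":[0,0,-41],"translation":[-124,-311,75],"grip":5},{"rotation":[0,0,-41],"translation":[-124,-311,75],"grip":5}]'
cat > lid.py <<'E'
from m import *
import sys
s=sys.argv[1]
yaw=np.radians(-21); X=np.array([np.cos(yaw),np.sin(yaw)]); Y=np.array([-X[1],X[0]])
C={'top':np.array([614.0,-185.3]),'scene':np.array([614.6,-188.7])}
for n in('top','scene'):
    p,d,i=cam(n); np.savez(n+s+'.npz',p=p,d=d); p,d,i,W,h=fit(n,s); W=W*1e3
    q=np.stack([(W[...,:2]-C[n])@X,(W[...,:2]-C[n])@Y,W[...,2]],-1)
    m=(d>0)&(q[...,2]>35)&(q[...,2]<125)&(abs(q[...,1])<80)&(q[...,0]>-230)&(q[...,0]<-40)&(h[...,1]<60)&(h[...,2]>85)
    for m,st,c in comps(m,150):
        t=q[m]; A=np.c_[t[:,:2],np.ones(len(t))]; k=np.linalg.lstsq(A,t[:,2],rcond=None)[0]
        res=abs(t[:,2]-A@k)<4; k=np.linalg.lstsq(A[res],t[res,2],rcond=None)[0]; t=t[res]
        r=cv2.minAreaRect(t[:,:2].astype(np.float32))
        ed=[]
        for x0 in range(-200,-50,10):
            b=t[(t[:,0]>x0)&(t[:,0]<x0+10),1]
            if len(b)>20: ed.append((x0+5,b.min().round(1),b.max().round(1)))
        print(n,c.round(),len(t),'rect',np.round(r[0],1),np.round(r[1],1),round(r[2],1),'slopes',k[:2].round(3),'z',np.median(t[:,2]).round(1),'xmax',np.percentile(t[:,0],99.5).round(1)); print(ed)
o=readout.get_obs(); print(o['time'],o['ee_pos'].round(4),o['tcp_rot'].round(2))
E
python3 lid.py 6
```

```text
time: 13.9
ee_pos: [0.4364, -0.1196, 0.0615]
tcp_rot: [-179.8, 0.0, 69.1]
wrist_force: [-0.8, -0.5, 0.1]
opening: 0.0128
grasp_force: 58.7
top [313. 214.] 1168 rect [-134.1    1.1] [146.1 109.6] 0.2 slopes [-0.008 -0.   ] z 77.1 xmax -63.3
[(-195, np.float64(20.6), np.float64(55.7)), (-185, np.float64(21.9), np.float64(55.3)), (-175, np.float64(19.9), np.float64(55.4)), (-165, np.float64(14.3), np.float64(55.3)), (-155, np.float64(7.6), np.float64(55.4)), (-145, np.float64(8.2), np.float64(55.7)), (-135, np.float64(14.5), np.float64(55.3)), (-125, np.float64(15.7), np.float64(55.7)), (-115, np.float64(4.1), np.float64(55.5)), (-105, np.float64(-3.4), np.float64(55.6)), (-95, np.float64(-4.5), np.float64(56.0)), (-85, np.float64(-6.9), np.float64(55.6)), (-75, np.float64(-17.9), np.float64(55.9)), (-65, np.float64(-53.5), np.float64(55.3))]
scene [231. 211.] 1289 rect [-134.8   -0.7] [108.9 149.3] 89.7 slopes [-0.007 -0.001] z 77.1 xmax -61.9
[(-195, np.float64(26.9), np.float64(54.0)), (-185, np.float64(15.9), np.float64(53.9)), (-175, np.float64(11.2), np.float64(53.9)), (-165, np.float64(8.3), np.float64(53.8)), (-155, np.float64(3.2), np.float64(53.8)), (-145, np.float64(5.9), np.float64(53.6)), (-135, np.float64(-4.2), np.float64(53.5)), (-125, np.float64(-51.1), np.float64(53.6)), (-115, np.float64(-53.6), np.float64(53.4)), (-105, np.float64(-53.4), np.float64(53.4)), (-95, np.float64(-55.4), np.float64(53.3)), (-85, np.float64(-54.6), np.float64(53.1)), (-75, np.float64(-54.3), np.float64(53.2)), (-65, np.float64(-54.0), np.float64(52.9))]
14.0 [ 0.4371 -0.12    0.063 ] [-179.93    0.     69.12]
```

The lid is centred to within about 1 mm and square with the case, its leading edge over the open rails at case x ≈ -61. Lowering.

```bash
python3 -m jog '[{"rotation":[0,0,0],"translation":[0,0,-10],"grip":5},{"rotation":[0,0,0],"translation":[0,0,-20],"grip":5},{"rotation":[0,0,0],"translation":[0,0,-26],"grip":5},{"rotation":[0,0,0],"translation":[0,0,-28.5],"grip":5},{"rotation":[0,0,0],"translation":[0,0,-28.5],"grip":5}]'; python3 lid.py 7 | cut -c1-150
```

```text
time: 14.5
ee_pos: [0.437, -0.1207, 0.0346]
tcp_rot: [-180.0, 0.0, 69.0]
wrist_force: [-0.1, -0.3, -1.3]
opening: 0.0127
grasp_force: 58.8
top [313. 214.] 1123 rect [-133.4   -0. ] [109.6 145.6] 89.9 slopes [-0.003 -0.002] z 50.4 xmax -62.1
[(-195, np.float64(19.7), np.float64(54.5)), (-185, np.float64(24.8), np.float64(54.6)), (-175, np.float64(19.3), np.float64(54.4)), (-165, np.float64
scene [232. 217.] 1227 rect [-134.    -1.9] [148.4 110.6] 0.8 slopes [-0.005 -0.005] z 49.9 xmax -61.1
[(-195, np.float64(24.5), np.float64(52.3)), (-185, np.float64(21.9), np.float64(52.3)), (-175, np.float64(11.1), np.float64(52.3)), (-165, np.float64
14.6 [ 0.4374 -0.1208  0.0353] [179.99  -0.    69.04]
```

```bash
python3 -m jog '[{"rotation":[0,0,0],"translation":[0,0.5,-2],"grip":5},{"rotation":[0,0,0],"translation":[0,0.5,-3],"grip":5},{"rotation":[0,0,0],"translation":[0,0.5,-3],"grip":5},{"rotation":[0,0,0],"translation":[5,-1.3,-3],"grip":5},{"rotation":[0,0,0],"translation":[10,-3.2,-3],"grip":5},{"rotation":[0,0,0],"translation":[15,-5.2,-3],"grip":5},{"rotation":[0,0,0],"translation":[20,-7.2,-3],"grip":5},{"rotation":[0,0,0],"translation":[25,-9.1,-3],"grip":5},{"rotation":[0,0,0],"translation":[28,-10.2,-3],"grip":5},{"rotation":[0,0,0],"translation":[28,-10.2,-3],"grip":5}]'; python3 lid.py 8 | cut -c1-150
```

```text
time: 15.6
ee_pos: [0.4656, -0.1311, 0.032]
tcp_rot: [-180.0, 0.0, 69.0]
wrist_force: [0.2, 0.0, -1.3]
opening: 0.0126
grasp_force: 58.8
top [313. 205.] 902 rect [-108.1   28.7] [135.6  66.3] 0.7 slopes [-0.003 -0.002] z 47.8 xmax -40.6
[(-175, np.float64(12.7), np.float64(54.8)), (-165, np.float64(17.4), np.float64(54.9)), (-155, np.float64(24.4), np.float64(55.4)), (-145, np.float64
scene [233. 225.] 1130 rect [-108.9   -2.2] [138.  120.4] 0.7 slopes [ 0.002 -0.003] z 47.0 xmax -40.5
[(-175, np.float64(24.4), np.float64(51.9)), (-165, np.float64(24.5), np.float64(54.2)), (-155, np.float64(16.4), np.float64(54.3)), (-145, np.float64
15.7 [ 0.4652 -0.131   0.032 ] [-179.98    0.     69.04]
```

```bash
python3 -m jog '[{"rotation":[0,0,0],"translation":[7,-2.7,0],"grip":5},{"rotation":[0,0,0],"translation":[14,-5.4,0],"grip":5},{"rotation":[0,0,0],"translation":[21,-8.1,0],"grip":5},{"rotation":[0,0,0],"translation":[28,-10.8,0],"grip":5},{"rotation":[0,0,0],"translation":[35,-13.4,0],"grip":5},{"rotation":[0,0,0],"translation":[42,-16.1,0],"grip":5},{"rotation":[0,0,0],"translation":[42,-16.1,0],"grip":5}]'; python3 -m jog '[{"rotation":[0,0,0],"translation":[7,-2.7,-0.3],"grip":5},{"rotation":[0,0,0],"translation":[14,-5.4,-0.5],"grip":5},{"rotation":[0,0,0],"translation":[21,-8.1,-0.5],"grip":5},{"rotation":[0,0,0],"translation":[28,-10.8,-0.5],"grip":5},{"rotation":[0,0,0],"translation":[35,-13.4,-0.5],"grip":5},{"rotation":[0,0,0],"translation":[42,-16.1,-0.5],"grip":5},{"rotation":[0,0,0],"translation":[42,-16.1,-0.5],"grip":5}]'; python3 lid.py 9 | cut -c1-130
```

```text
time: 16.4
ee_pos: [0.5081, -0.1474, 0.0319]
tcp_rot: [180.0, -0.0, 69.0]
wrist_force: [-0.5, 0.3, -1.7]
opening: 0.0125
grasp_force: 58.8
time: 17.1
ee_pos: [0.5501, -0.1635, 0.0314]
tcp_rot: [180.0, 0.0, 69.0]
wrist_force: [0.7, -0.5, -1.1]
opening: 0.0126
grasp_force: 58.8
top [317. 191.] 246 rect [-62.8  35.3] [52.3 45.5] 10.2 slopes [0.009 0.025] z 47.4 xmax -40.2
[(-85, np.float64(8.5), np.float64(54.9)), (-75, np.float64(10.6), np.float64(55.1)), (-65, np.float64(24.2), np.float64(55.2)), (
scene [242. 233.] 221 rect [-64.5  34.2] [48.6 54.5] 0.0 slopes [0.044 0.102] z 46.7 xmax -40.2
[(-85, np.float64(24.8), np.float64(53.7)), (-75, np.float64(24.8), np.float64(53.8)), (-65, np.float64(14.6), np.float64(53.7)), 
17.2 [ 0.5493 -0.1632  0.0314] [-179.97    0.     69.04]
```

```bash
python3 -m jog '[{"rotation":[0,0,0],"translation":[2.8,-1.1,0],"grip":5},{"rotation":[0,0,0],"translation":[5.6,-2.1,-0.4],"grip":5},{"rotation":[0,0,0],"translation":[7.5,-2.9,-0.4],"grip":5},{"rotation":[0,0,0],"translation":[7.5,-2.9,-0.4],"grip":5}]'; python3 -m jog '[{"rotation":[0,0,0],"translation":[0.9,-0.4,0],"grip":5},{"rotation":[0,0,0],"translation":[0.9,-0.4,0],"grip":5}]';python3 -m jog '[{"rotation":[0,0,0],"translation":[0.9,-0.4,0],"grip":5},{"rotation":[0,0,0],"translation":[0.9,-0.4,0],"grip":5}]'
```

```text
time: 17.6
ee_pos: [0.557, -0.1662, 0.0312]
tcp_rot: [180.0, 0.0, 69.0]
wrist_force: [0.4, -0.6, -0.5]
opening: 0.0129
grasp_force: 58.8
time: 17.8
ee_pos: [0.5578, -0.1665, 0.0312]
tcp_rot: [180.0, 0.0, 69.0]
wrist_force: [-0.1, 0.4, -1.5]
opening: 0.0126
grasp_force: 58.8
time: 18.0
ee_pos: [0.5587, -0.1669, 0.0312]
tcp_rot: [180.0, 0.0, 69.0]
wrist_force: [0.4, -0.3, -1.6]
opening: 0.0123
grasp_force: 58.8
```

```bash
python3 -m jog '[{"rotation":[0,0,0],"translation":[0.9,-0.4,0],"grip":5},{"rotation":[0,0,0],"translation":[0.9,-0.4,0],"grip":5}]'; python3 -m jog '[{"rotation":[0,0,0],"translation":[0.9,-0.4,0],"grip":5},{"rotation":[0,0,0],"translation":[0.9,-0.4,0],"grip":5}]';python3 -m jog '[{"rotation":[0,0,0],"translation":[0.6,-0.2,0],"grip":5},{"rotation":[0,0,0],"translation":[0.6,-0.2,0],"grip":5}]'|grep -E "ee_|wrist"
```

```text
time: 18.2
ee_pos: [0.5596, -0.1673, 0.0312]
tcp_rot: [180.0, 0.0, 69.0]
wrist_force: [0.1, -0.1, -0.4]
opening: 0.0122
grasp_force: 58.8
time: 18.4
ee_pos: [0.5597, -0.1675, 0.031]
tcp_rot: [-179.9, 0.0, 69.0]
wrist_force: [-4.7, 1.0, 0.9]
opening: 0.0128
grasp_force: 59.1
ee_pos: [0.5596, -0.1675, 0.0308]
wrist_force: [-8.1, 2.0, 1.1]
```

It has stopped against the rear wall, with the bar at case x ≈ -58. Release and retreat.

```bash
python3 -m jog '[{"rotation":[0,0,0],"translation":[0.6,-0.2,-0.5],"grip":5},{"rotation":[0,0,0],"translation":[0.6,-0.2,-0.8],"grip":5}]'|grep -E "ee_|wrist"; python3 -m jog '[{"rotation":[0,0,0],"translation":[0,0,0],"grip":18},{"rotation":[0,0,0],"translation":[0,0,0],"grip":26},{"rotation":[0,0,0],"translation":[0,0,0],"grip":34},{"rotation":[0,0,0],"translation":[0,0,0],"grip":36},{"rotation":[0,0,0],"translation":[0,0,10],"grip":36},{"rotation":[0,0,0],"translation":[0,0,40],"grip":36},{"rotation":[0,0,0],"translation":[0,0,80],"grip":40},{"rotation":[0,0,0],"translation":[-30,0,120],"grip":40},{"rotation":[0,0,0],"translation":[-70,20,140],"grip":40},{"rotation":[0,0,0],"translation":[-110,50,150],"grip":40},{"rotation":[0,0,0],"translation":[-140,90,150],"grip":40},{"rotation":[0,0,0],"translation":[-160,130,150],"grip":40},{"rotation":[0,0,0],"translation":[-170,170,150],"grip":40},{"rotation":[0,0,0],"translation":[-180,210,150],"grip":40},{"rotation":[0,0,0],"translation":[-180,230,150],"grip":40},{"rotation":[0,0,0],"translation":[-180,230,150],"grip":40}]'
python3 - <<'E'
from m import *
yaw=np.radians(-21); X=np.array([np.cos(yaw),np.sin(yaw)]); Y=np.array([-X[1],X[0]])
C={'top':np.array([614.0,-185.3]),'scene':np.array([614.6,-188.7])}
for n in('top','scene'):
    p,d,i=cam(n); np.savez(n+'a.npz',p=p,d=d); p,d,i,W,h=fit(n,'a')
    q=np.dstack([(W[...,:2]*1e3-C[n])@X,(W[...,:2]*1e3-C[n])@Y,W[...,2]*1e3])
    m=(d>0)&(abs(q[...,1])<45)&(abs(q[...,0])<95)&(h[...,2]>85)&(h[...,1]<60)&(q[...,2]>40)&(q[...,2]<56); t=q[m]
    print(n,'lid x',np.percentile(t[:,0],[.5,99.5]).round(1),'z',np.percentile(t[:,2],[5,50,95]).round(1))
    t=q[(d>0)&(abs(q[...,1])<45)&(abs(q[...,0]+58)<40)&(q[...,2]>66)&(q[...,2]<85)]; print('bar',len(t),t.mean(0).round(1),t.min(0).round(),t.max(0).round())
cv2.imwrite('pics/end.png',cv2.resize(p[100:340,120:440],None,fx=2.5,fy=2.5)[...,::-1])
E
```

```text
ee_pos: [0.5595, -0.1674, 0.0301]
wrist_force: [-13.1, 4.4, 7.3]
time: 20.4
ee_pos: [0.3814, 0.0639, 0.1814]
tcp_rot: [179.9, -0.1, 69.2]
wrist_force: [0.5, -0.6, 0.2]
opening: 0.0401
grasp_force: 0.0
top lid x [-75.   69.4] z [42.8 45.7 48.6]
bar 121 [-59.8  -0.1  73.6] [-67. -25.  67.] [-52.  24.  80.]
scene lid x [-74.3  69.1] z [42.2 45.1 48. ]
bar 114 [-57.2  -0.7  71.9] [-66. -26.  66.] [-50.  24.  78.]
```

View pics/end.png

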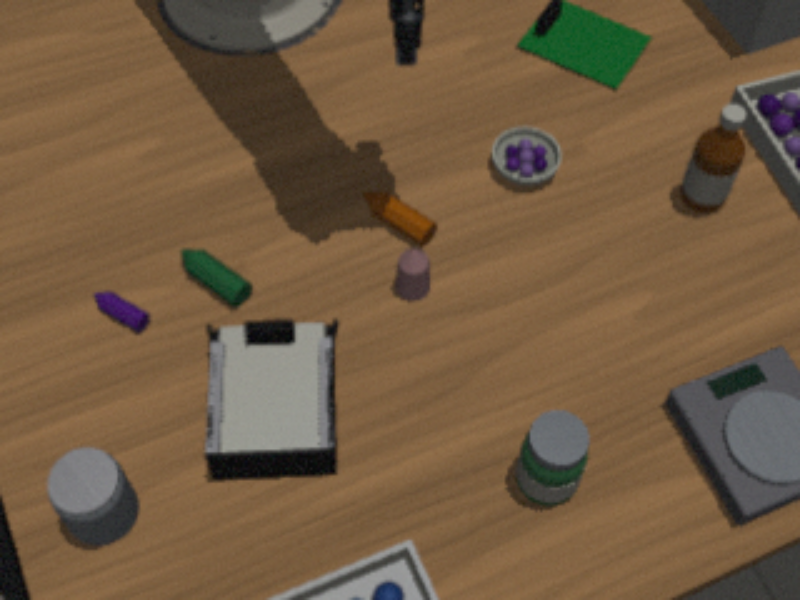

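The lid is fully home: it spans case x ≈ -75 to +69 mm, its top is at about 46 mm, and the bar is near -58. The other things stand where they were and the gripper is clear. Handing in.

```bash
python3 -c "
from workcell import bot
print(bot.job_done())"
```

```text
the job is handed in; nothing more can be done
None
```

The job is handed in: the violet crystal lies flat and lengthwise in the padded compartment, and the white lid is slid fully home against the rear wall, with nothing else disturbed.

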